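# Seat the filter funnel

## Task

Set up the filtering stand: take the blue-rimmed filter funnel out of the draining rack and lower it (do not drop it) into the black rubber cone of the stand until its taper sits fully home, then let go so that it stands upright by itself. Leave the red-rimmed funnel where it is in the rack.

Things in the scene. Friction and masses are not known exactly. Their poses are not given: they have to be found in the camera images.
- blue_funnel_cup (a point): Middle of the cup of the blue-rimmed funnel (loose, 0.09 kg, z up along its axis). Top down: open cup, 44 mm outside, 48 mm tall, 3 mm wall, upper half blue, lower white (this point: 24 mm under the rim, 24 mm over the cup's flat underside); white taper, 38 to 18 mm over 44 mm; stem 12 mm thick, 12 mm long, ending 80 mm below this point. Grip across the cup's outside from above.
- red_funnel_cup (a point): The same point of the red-rimmed funnel, alike in all but colour, in the rack's other hole, 100 mm from the blue one. To be left where it is.
- drain_rack: Grey draining rack, fixed: plate 60 mm along x, 190 mm along its y, top 72 mm above the worktop; origin at the centre of its foot. The funnels hang upright by the undersides of their cups in two plain 42 mm holes at y = +50 and -50 mm, either colour in either hole.
- seat (a point): Centre of the mouth (top rim) of the black rubber cone on the fixed round metal filtering stand (base 100 mm wide), 71 mm above the worktop; z up. Mouth 44 mm wide, 32 mm at 8 mm down, then a taper to 19 mm over 28 mm that matches the funnel's; open below. Fully home, the middle of the funnel's cup is about 30 mm above this point, on the same axis. A push of a few newtons is enough.

How it is judged (in metres and radians):
On the way:
1. the blue-rimmed funnel is in the fingers with its lower end inside the cone (horizontal distance between blue_funnel_cup and seat below 0.015 m and z of blue_funnel_cup in the frame of seat below 0.06 m and contact force between the fingers and blue_funnel above 0.5 N), for 0.1 s.
At the end, for the whole second after the job is handed in: The blue-rimmed funnel stands in the rubber cone: its cup's middle within 10 mm sideways of the cone's axis and 20 to 40 mm above the cone's mouth (fully home is about 30 mm), leaning less than 10 degrees (horizontal distance between blue_funnel_cup and seat below 0.01 m and z of blue_funnel_cup in the frame of seat between 0.02 and 0.04 m and angle between blue_funnel_cup's own z axis and vertical below 0.175 rad); the robot touches nothing.
It fails at once if the red-rimmed funnel is moved by more than 30 mm (distance of red_funnel_cup from where it was at the start of the episode above 0.03 m).
It also fails if it takes over 35 s, if anything falls off the work surface, if the arm or the gripper's body presses on something with over 40 N, if the wrist force passes 120 N, or if a joint passes its speed limit or range.

## Robot

A 6-joint arm with a two-finger parallel gripper is mounted at the origin on a cart in front of the work surface, level with it; the furniture and walls round the work are solid. World frame = base frame: x ahead of the robot, y to its left, z up, the work surface at z = 0. Lengths are in mm, angles in rad, forces in N, time in s.
With the tool pointing down it reaches from about 325 to 850 mm from the base axis. Payload 15.5 kg.
Tool frame: the origin (TCP) lies between the finger pads; the fingertips stand 19 mm ahead of it and the grasp point (between the pads) is the TCP; z points along the fingers, y is the line along which they close (so a half turn about z gives the same grasp; the last joint's range is limited). The gripper opens to 91 mm and grips with 3 to 60 N. Pads are 32 mm wide; open, the fingers measure 118 mm over their backs; the gripper's body (76 mm by 178 mm) begins 60 mm behind the grasp point.
Start: joints at [1.073, 0.494, 1.345, -0, 1.302, -0.096], TCP at [244.993, 574.983, 232.915] pointing down, gripper open.
Joint ranges: [-2.91, 2.91], [-0.82, 2.16], [0.22, 2.67], [-1.22, 4.37], [0.12, 2.79], [-3.08, 3.08]. Speed limits (rad/s): [1.89, 1.89, 2.57, 3.01, 3.01, 3.01].

## Interface

Orientations are given as a unit quaternion [w, x, y, z].
In Python, from rig import env gives the robot as it stands.
- The arm moves only by the tool step_arm, never from a script. Its argument "rows" is a list of rows, each a list of 3 entries, a list of its own where there are three numbers: the shift along the world's x, y, z in units of 0.3 m (1.0 is 0.3 m), then the turn, a rotation vector about the world's x, y, z in units of 360 degrees (1.0 is 360 degrees), then the closure, from 0 (fully open) to 1 (shut). In form: [[[tx, ty, tz], [ax, ay, az], claw], ...]. A call has exactly 5 rows; each row is the pose to reach, as a shift and turn from the pose commanded when the call began, turning the shorter way round; what a row does not reach only later rows make up. A row lasts 1/8 s, in which the tool goes at most 62.5 mm and 10.7 degrees, less where a joint would pass 70% of its speed; a pose out of reach is approached as far as the arm can. A call with a number of a shift or a turn outside -1 to 1 is refused whole. A call with a gripper value outside its range is refused whole. The fingers move at their own pace and stop on an object; "squeeze" is the grip in N (left out, the last holds). Time passes only in rows, so rows that repeat a pose let the fingers close, or fill a call up. It gives the time, the measured TCP pose, the force, the opening and the grip force at its end, in the units of the state.
- env.get_state(): the state, without advancing time (a new reading comes with each control period).
- env.grab_frame(name): name is "scene" or "top"; returns a dict with "img" (480x640x3 uint8, red, green, blue), "depth" (480x640 float32, mm along the optical axis (not along the pixel's ray), 0 where there is no reading), "fx", "fy", "cx", "cy" (pixels), "D" ([k1, k2, p1, p2, k3] as OpenCV has them; the pictures are not rectified), "rvec" (rotation vector, rad) and "tvec" (3), from world to camera coordinates, as OpenCV has them. Camera axes: x right, y down, z forward; pixel columns grow to the right and rows downward; lengths in mm; the calibration is good to about 2 mm. A picture is of the moment at which its call begins.
- env.close_job(): hands the job in; it is judged then, once.
The state is a dict: "time": time; "joint_positions": joint angles; "joint_velocities": joint speeds; "effort": joint torques, N m; "position": TCP position; "ee_rot": TCP orientation; "ft_force": force on the tool from outside, world axes, zero at the start; "ft_torque": the same for the moment, N m; "grip_width": finger opening in mm; "gripper_force": force on a finger pad.
Only numpy, scipy, OpenCV 4.12 (cv2) and the standard library are available. Lean on these libraries where they do the work, as an engineer would, in place of code of your own. Each camera call takes 0.05 s, during which the arm holds its last target. There are 200 camera calls.

## Working session

There is one attempt and no reset: what is moved stays moved. The work goes in short steps, Python scripts to look and compute and a tool call to move; the robot and the scene stay as the last step left them, time stands still between calls to the robot, and variables do not carry over. Pictures are saved under pics/ and viewed, at most 10 in all, crops included, and the job is handed in when it is done.

Besides the shell and the picture viewer there is one more tool, called after "Emit:" as name(argument=value, ...), one argument or row to a line, values as JSON. step_arm: Moves the arm, as the interface text tells. Shifts and turns lie within -1 to 1; 1 stands for 0.3 m of shift or 360 degrees of turn. Its arguments: {"type":"object","properties":{"rows":{"type":"array"},"squeeze":{"type":"number"}},"required":["rows"]}

```bash
mkdir -p pics; ls
python3 - <<'E'
from rig import env
import cv2,numpy as np,pickle
s=env.get_state();print({k:np.round(v,3) for k,v in s.items()})
for n in("top","scene"):
    f=env.grab_frame(n);pickle.dump(f,open(f'{n}.pkl','wb'));cv2.imwrite(f'pics/{n}0.png',f['img'][...,::-1])
    R=cv2.Rodrigues(np.array(f['rvec']))[0];print(n,(-R.T@np.array(f['tvec']).ravel()).round(),R[2].round(2),f['D'])
E
```

```text
pics
{'time': np.float64(0.0), 'joint_positions': array([ 1.072,  0.494,  1.346, -0.   ,  1.303, -0.095]), 'joint_velocities': array([-0.001,  0.001, -0.001,  0.   , -0.   ,  0.002]), 'effort': array([-1.0000e-03, -8.7884e+01, -3.8186e+01,  7.1000e-02,  5.3000e-02,
       -0.0000e+00]), 'position': array([244.823, 574.626, 232.326]), 'ee_rot': array([-0.   ,  0.2  ,  0.98 , -0.001]), 'ft_force': array([ 0.152,  0.031, -0.617]), 'ft_torque': array([-0.037,  0.032, -0.013]), 'gripper_force': np.float64(0.0), 'grip_width': np.float64(91.443)}
top [ 305. -106. 1008.] [ 0.21  0.03 -0.98] [-0.04278762  0.          0.          0.          0.        ]
scene [  16. -653.  652.] [ 0.51  0.62 -0.6 ] [-0.05983762  0.          0.          0.          0.        ]
```

View pics/top0.png

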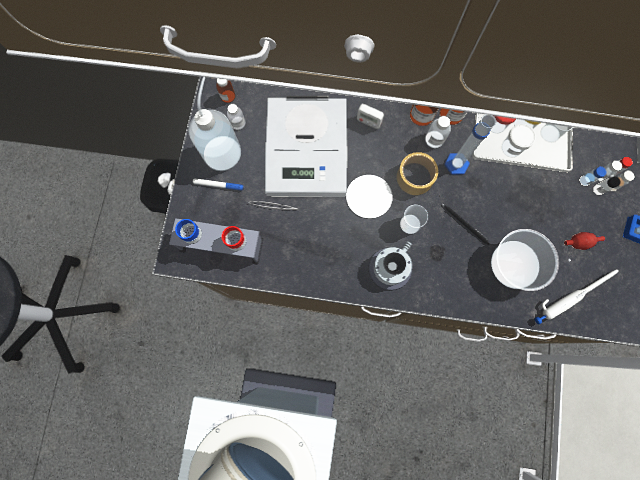

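View pics/scene0.png

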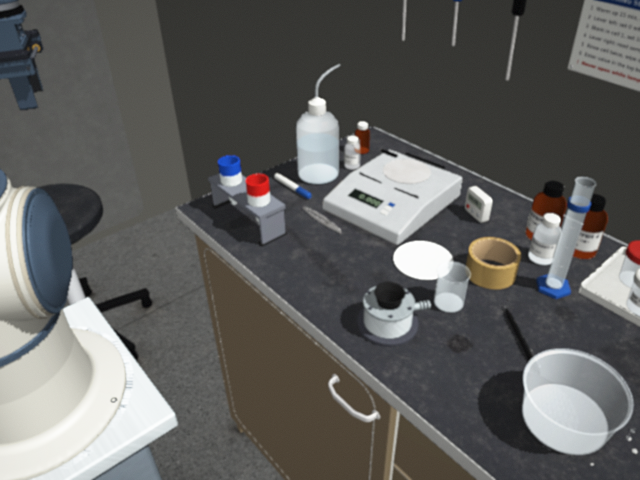

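The top view shows the blue rim at (187,230), the red rim at (233,236) in the rack, and the stand's black cone at (392,266). The scene view agrees: blue (229,165), red (258,188), cone (389,295). Next I'll measure them with depth.

```bash
cat > h.py <<'E'
import cv2,numpy as np
def cloud(f):
    K=np.array([[f['fx'],0,f['cx']],[0,f['fy'],f['cy']],[0,0,1]]);d=f['depth']
    v,u=np.mgrid[:480,:640];p=np.stack([u,v],-1).reshape(-1,1,2).astype(float)
    n=cv2.undistortPoints(p,K,np.array(f['D'])).reshape(480,640,2)
    c=np.dstack([n*d[...,None],d]);R=cv2.Rodrigues(np.array(f['rvec']))[0]
    return (c-np.array(f['tvec']).ravel())@R   # world
def circ(P):
    A=np.c_[2*P,np.ones(len(P))];s=np.linalg.lstsq(A,(P**2).sum(1),rcond=None)[0]
    return s[:2].round(1),round(float(np.sqrt(s[2]+s[:2]@s[:2])),1)
def masks(f):
    h=cv2.cvtColor(f['img'],cv2.COLOR_RGB2HSV).astype(int);H,S,V=h[...,0],h[...,1],h[...,2]
    return {'blue':(abs(H-112)<12)&(S>150)&(V>60),'red':((H<8)|(H>172))&(S>150)&(V>60)}
E
python3 - <<'E'
import pickle,cv2,numpy as np
from h import *
for n in("top","scene"):
    f=pickle.load(open(n+'.pkl','rb'));W=cloud(f);M=masks(f)
    for k,box in dict(blue=((170,215,205,245),(210,145,248,190)),red=((215,222,250,254),(240,170,276,205))).items():
        x0,y0,x1,y1=box[n=='scene'];m=np.zeros((480,640),bool);m[y0:y1,x0:x1]=1
        m&=M[k];P=W[m];q=P[(P[:,2]>112)&(P[:,2]<128)]
        print(n,k,m.sum(),'z',np.percentile(P[:,2],[5,50,95]).round(),len(q),circ(q[:,:2]),'mid',((q.min(0)+q.max(0))/2).round(1),np.ptp(q,0).round())
    x0,y0,x1,y1=((365,240,425,295),(350,270,435,345))[n=='scene']
    P=W[y0:y1,x0:x1].reshape(-1,3);I=f['img'][y0:y1,x0:x1].reshape(-1,3).max(1)
    print('zhist',np.histogram(P[:,2],range(-10,101,10))[0])
    q=P[(I<60)&(P[:,2]>65)&(P[:,2]<80)];print(n,'seat',len(q),circ(q[:,:2]),'mid',((q.min(0)+q.max(0))/2).round(1),np.ptp(q,0).round())
    # rack plate
    x0,y0,x1,y1=((160,210,270,270),(200,160,295,245))[n=='scene']
    P=W[y0:y1,x0:x1].reshape(-1,3);q=P[abs(P[:,2]-72)<5];print('rack',len(q),cv2.minAreaRect(q[:,:2].astype(np.float32)))
    P=W.reshape(-1,3)
    q=P[(P[:,2]>40)&(P[:,0]>250)&(P[:,0]<560)&(P[:,1]>-50)&(P[:,1]<350)];print('tall between',q[:,2].max())
f=pickle.load(open('top.pkl','rb'));i=f['img'][...,::-1]
cv2.imwrite('pics/c.png',np.hstack([cv2.resize(i[235:300,360:425],(400,400),interpolation=2),cv2.resize(i[205:270,160:225],(400,400),interpolation=2)]))
E
```

```text
top blue 241 z [ 99. 115. 122.] 139 (array([494.7, 213.5]), 20.4) mid [494.8 213.3 117.8] [43. 44. 11.]
top red 196 z [ 80. 117. 122.] 121 (array([493.8, 112.9]), 20.4) mid [494.2 113.1 118.2] [44. 43. 12.]
zhist [ 801 1285  110   30   83  111  624  178   69    0    0]
top seat 161 (array([ 496.6, -234.6]), 20.6) mid [ 496.7 -235.2   70.2] [46. 46. 10.]
rack 1461 ((494.5689697265625, 164.88475036621094), (190.4451446533203, 61.22276306152344), 89.35962677001953)
tall between 644.339735949972
scene blue 403 z [ 98. 111. 120.] 175 (array([493.5, 213.7]), 20.7) mid [493.2 215.1 116.6] [44. 49.  9.]
scene red 457 z [  1. 110. 120.] 192 (array([492.8, 112.9]), 20.4) mid [492.6 113.4 116.7] [43. 45.  9.]
zhist [1458 2429  227  249  302  262  994  306  125    0    0]
scene seat 259 (array([ 495.9, -235.2]), 21.5) mid [ 496.5 -233.9   69.2] [49. 49.  8.]
rack 984 ((493.2322692871094, 164.67282104492188), (195.81712341308594, 62.1352653503418), 89.5525894165039)
tall between 121.33335125000323
```

View pics/c.png

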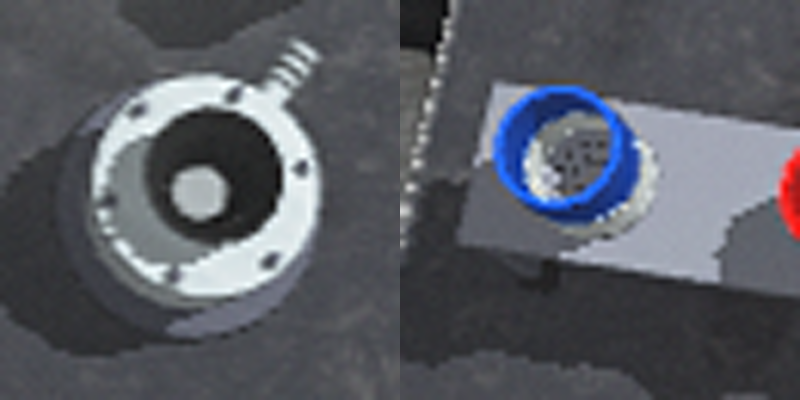

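Run:
```python
import pickle,numpy as np
from h import *
for n in("top","scene"):
    f=pickle.load(open(n+'.pkl','rb'));P=cloud(f)[f['depth']>0]
    for y0 in range(-350,500,50):
        o=[]
        for lo,hi in((130,300),(300,800)):
            q=P[(P[:,1]>=y0)&(P[:,1]<y0+50)&(P[:,2]>lo)&(P[:,2]<hi)&(P[:,0]>250)]
            o.append((len(q),*np.percentile(q[:,0],[1]).round(),q[:,2].max().round()) if len(q)>5 else None)
        print(n,y0,o)
```

```text
top -350 [None, (5322, np.float64(577.0), np.float64(743.0))]
top -300 [None, (7208, np.float64(577.0), np.float64(744.0))]
top -250 [None, (6524, np.float64(577.0), np.float64(733.0))]
top -200 [None, (5957, np.float64(577.0), np.float64(724.0))]
top -150 [None, (5375, np.float64(569.0), np.float64(714.0))]
top -100 [None, (4839, np.float64(568.0), np.float64(706.0))]
top -50 [(40, np.float64(725.0), np.float64(145.0)), (4453, np.float64(558.0), np.float64(697.0))]
top 0 [(32, np.float64(723.0), np.float64(144.0)), (3962, np.float64(551.0), np.float64(689.0))]
top 50 [None, (3346, np.float64(551.0), np.float64(683.0))]
top 100 [None, (3105, np.float64(577.0), np.float64(675.0))]
top 150 [(712, np.float64(681.0), np.float64(254.0)), (2788, np.float64(576.0), np.float64(669.0))]
top 200 [(665, np.float64(677.0), np.float64(248.0)), (2494, np.float64(576.0), np.float64(663.0))]
top 250 [(11, np.float64(706.0), np.float64(136.0)), (1537, np.float64(576.0), np.float64(657.0))]
top 300 [None, (105, np.float64(576.0), np.float64(594.0))]
top 350 [None, None]
top 400 [None, None]
top 450 [N
[... 1046 characters left out ...]
50 [(1904, np.float64(682.0), np.float64(300.0)), (485, np.float64(959.0), np.float64(356.0))]
scene 200 [(1428, np.float64(678.0), np.float64(300.0)), (264, np.float64(995.0), np.float64(347.0))]
scene 250 [(1027, np.float64(994.0), np.float64(300.0)), (242, np.float64(995.0), np.float64(338.0))]
scene 300 [(922, np.float64(993.0), np.float64(300.0)), (169, np.float64(994.0), np.float64(330.0))]
scene 350 [(875, np.float64(994.0), np.float64(300.0)), (111, np.float64(994.0), np.float64(321.0))]
scene 400 [(812, np.float64(995.0), np.float64(300.0)), (51, np.float64(994.0), np.float64(314.0))]
scene 450 [(789, np.float64(994.0), np.float64(300.0)), (25, np.float64(250.0), np.float64(336.0))]
```

Run:
```python
import pickle,numpy as np
from h import *
f=pickle.load(open('top.pkl','rb'));P=cloud(f)[f['depth']>0]
for x in range(540,680,10):
    q=P[(P[:,0]>=x)&(P[:,0]<x+10)&(P[:,2]>270)&(abs(P[:,1])<350)]
    if len(q):print(x,len(q),np.percentile(q[:,2],[0,1,50,99]).round())
```

```text
550 923 [630. 631. 640. 643.]
560 376 [631. 632. 644. 661.]
570 11258 [566. 568. 611. 724.]
580 44456 [568. 572. 652. 733.]
590 2 [616. 616. 616. 616.]
```

Emit:
step_arm(
  rows=[
    [[0.06, -0.08, 0], [0, 0, -0.02], 0],
    [[0.16, -0.22, 0], [0, 0, -0.045], 0],
    [[0.27, -0.38, 0], [0, 0, -0.07], 0],
    [[0.39, -0.55, 0], [0, 0, -0.095], 0],
    [[0.5, -0.7, 0], [0, 0, -0.12], 0],
  ],
  squeeze=15,
)

```text
time: 0.72
position: [395.8, 363.1, 232.8]
ee_rot: [-0.0, 0.549, 0.836, -0.0]
ft_force: [0.3, 0.3, 0.3]
grip_width: 90.6
gripper_force: 0.0
```

Emit:
step_arm(
  rows=[
    [[0.1, -0.15, 0], [0, 0, -0.02], 0],
    [[0.2, -0.31, -0.05], [0, 0, -0.04], 0],
    [[0.28, -0.43, -0.12], [0, 0, -0.06], 0],
    [[0.33, -0.503, -0.21], [0, 0, -0.066], 0],
    [[0.33, -0.503, -0.21], [0, 0, -0.066], 0],
  ],
)

```text
time: 1.35
position: [493.7, 212.4, 168.2]
ee_rot: [-0.001, 0.708, 0.706, -0.002]
ft_force: [-0.8, 0.4, 0.1]
grip_width: 91.1
gripper_force: 0.0
```

Emit:
step_arm(
  rows=[
    [[0, 0, -0.05], [0, 0, 0], 0],
    [[0, 0, -0.11], [0, 0, 0], 0],
    [[0, 0, -0.18], [0, 0, 0], 0],
    [[0, 0, -0.23], [0, 0, 0], 0],
    [[0, 0, -0.23], [0, 0, 0], 0],
  ],
)

```text
time: 1.98
position: [493.2, 214.4, 100.1]
ee_rot: [-0.0, 0.707, 0.707, -0.001]
ft_force: [-0.5, -0.2, -0.3]
grip_width: 91.0
gripper_force: 0.0
```

Emit:
step_arm(
  rows=[
    [[0, 0, 0], [0, 0, 0], 1],
    [[0, 0, 0], [0, 0, 0], 1],
    [[0, 0, 0], [0, 0, 0], 1],
    [[0, 0, 0], [0, 0, 0], 1],
    [[0, 0, 0], [0, 0, 0], 1],
  ],
)

```text
time: 2.6
position: [494.1, 214.1, 101.0]
ee_rot: [0.0, 0.707, 0.707, 0.0]
ft_force: [-0.3, -0.2, 1.4]
grip_width: 43.9
gripper_force: 15.3
```

Run:
```python
from rig import env
import cv2
s=env.get_state();print(s['time'],s['position'],s['ft_force'],s['grip_width'],s['gripper_force'])
f=env.grab_frame('scene');cv2.imwrite('pics/g1.png',cv2.resize(f['img'][60:300,100:420,::-1],(800,600)))
```

```text
2.6 [494.09243215 214.06286536 101.02873835] [-0.28277726 -0.19463673  1.35728836] 43.93084504902376 15.34469841804821
```

View pics/g1.png

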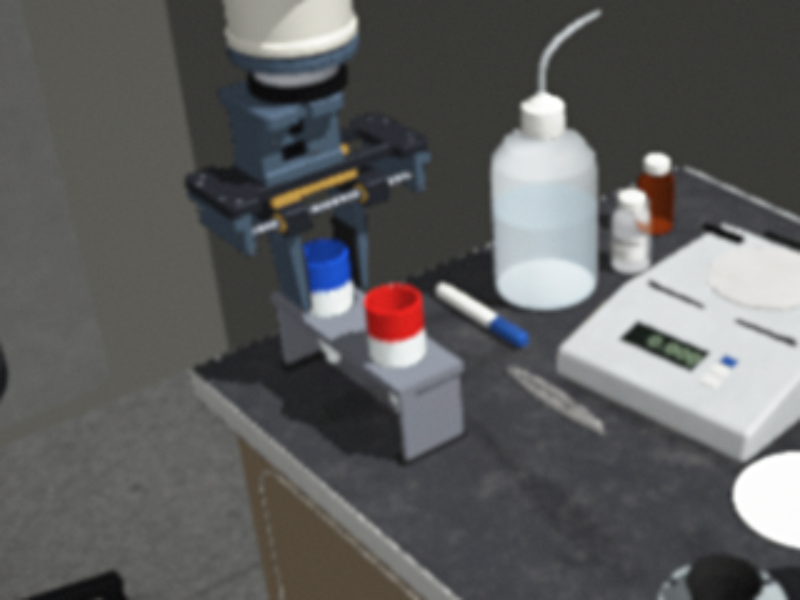

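The blue cup is held at 43.9 mm (the funnel is at about (328,275) in the crop) and the red one is untouched. I'll lift it.

Emit:
step_arm(
  rows=[
    [[0, 0, 0.05], [0, 0, 0], 1],
    [[0, 0, 0.14], [0, 0, 0], 1],
    [[0, 0, 0.26], [0, 0, 0], 1],
    [[0, 0, 0.38], [0, 0, 0], 1],
    [[0, 0, 0.45], [0, 0, 0], 1],
  ],
  squeeze=20,
)

```text
time: 3.28
position: [494.3, 214.2, 238.8]
ee_rot: [0.001, 0.707, 0.707, 0.001]
ft_force: [-0.0, 0.8, -1.1]
grip_width: 44.2
gripper_force: 20.0
```

Emit:
step_arm(
  rows=[
    [[0, -0.05, 0], [0, 0, 0], 1],
    [[0, -0.15, 0], [0, 0, 0], 1],
    [[0, -0.3, 0], [0, 0, 0], 1],
    [[0, -0.47, 0], [0, 0, 0], 1],
    [[0, -0.65, 0], [0, 0, 0], 1],
  ],
)

```text
time: 3.9
position: [493.0, 17.0, 235.2]
ee_rot: [-0.0, 0.707, 0.707, -0.0]
ft_force: [0.4, -0.1, -1.7]
grip_width: 44.3
gripper_force: 20.0
```

Emit:
step_arm(
  rows=[
    [[0.001, -0.17, 0], [0, 0, 0], 1],
    [[0.003, -0.35, 0], [0, 0, 0], 1],
    [[0.005, -0.55, 0], [0, 0, 0], 1],
    [[0.007, -0.73, 0], [0, 0, 0], 1],
    [[0.008, -0.846, 0], [0, 0, 0], 1],
  ],
)

```text
time: 4.53
position: [495.0, -237.5, 235.0]
ee_rot: [-0.001, 0.708, 0.706, -0.0]
ft_force: [-0.0, 0.2, -0.3]
grip_width: 43.9
gripper_force: 20.0
```

Emit:
step_arm(
  rows=[
    [[0, 0, 0], [0, 0, 0], 1],
    [[0, 0, -0.05], [0, 0, 0], 1],
    [[0, 0, -0.1], [0, 0, 0], 1],
    [[0, 0, -0.15], [0, 0, 0], 1],
    [[0, 0, -0.15], [0, 0, 0], 1],
  ],
)

```text
time: 5.15
position: [495.7, -233.8, 189.4]
ee_rot: [-0.001, 0.707, 0.707, -0.0]
ft_force: [-1.0, 0.6, -1.2]
grip_width: 44.2
gripper_force: 20.0
```

Run:
```python
from rig import env
import cv2
from h import *
s=env.get_state();print(s['time'],s['position'],s['ft_force'],s['grip_width'],s['gripper_force'])
f=env.grab_frame('scene');cv2.imwrite('pics/g2.png',cv2.resize(f['img'][130:370,240:560,::-1],(800,600)))
W=cloud(f);b=masks(f)['blue'];P=W[b];q=P[np.hypot(P[:,0]-496,P[:,1]+235)<40]
print(len(q),q.min(0).round(1),q.max(0).round(1),circ(q[:,:2]))
m=b&(np.hypot(W[...,0]-496,W[...,1]+235)<40);v,u=np.nonzero(m);print(u.min(),u.max(),v.min(),v.max())
w=q[q[:,2]>q[:,2].max()-8];print('rim',circ(w[:,:2]))
```

```text
5.15 [ 495.72360055 -233.82351541  189.37770845] [-0.9654254   0.57633874 -1.21611233] 44.212555102127816 19.99984538066201
464 [ 471.9 -257.1  176.2] [ 519.7 -218.2  223.8] (array([ 494.6, -235.4]), 20.4)
390 410 213 241
rim (array([ 475.5, -251.5]), 2.9)
```

View pics/g2.png

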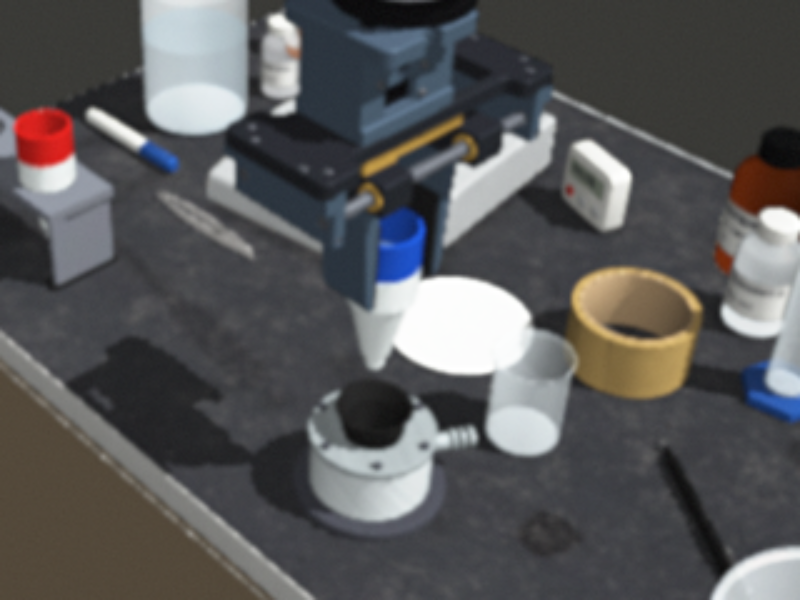

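The funnel hangs over the cone: cup at (397,255), tip at (375,368), cone mouth at (375,412) in the crop. It may be tilted about the grip line, so I'll check with projected points.

Run:
```python
from rig import env
from h import *
f=env.grab_frame('scene');K=np.array([[f['fx'],0,f['cx']],[0,f['fy'],f['cy']],[0,0,1]])
Q=np.array([[495.5,-235,z] for z in(209,185,161,117,105)]+[[496.3,-234.9,71.]])
p=cv2.projectPoints(Q,np.array(f['rvec']),np.array(f['tvec']),K,np.array(f['D']))[0].reshape(-1,2)
print(p.round(1),'crop',((p-[240,130])*2.5).round())
W=cloud(f);I=f['img'].min(2)
m=(np.hypot(W[...,0]-496,W[...,1]+235)<40)&(W[...,2]>90)&(W[...,2]<160)&(I>90)
for z in range(95,160,8):
    q=W[m&(abs(W[...,2]-z)<4)]
    if len(q)>5:print(z,len(q),circ(q[:,:2]),q.mean(0).round(1))
i=f['img'][190:310,350:450,::-1].copy();i=cv2.resize(i,(500,600),interpolation=2)
for a in p: cv2.circle(i,tuple(((a-[350,190])*5+2).astype(int).tolist()),4,(0,255,0),1)
cv2.imwrite('pics/g3.png',i)
```

```text
[[394.8 219.3]
 [393.8 233. ]
 [392.8 246.3]
 [391.  269.4]
 [390.6 275.4]
 [389.6 291.7]] crop [[387. 223.]
 [384. 258.]
 [382. 291.]
 [378. 348.]
 [376. 364.]
 [374. 404.]]
111 25 (array([ 494.2, -235.4]), 4.1) [ 492.5 -236.7  111.1]
119 30 (array([ 495.4, -234.1]), 8.4) [ 490.9 -238.6  120. ]
127 41 (array([ 495.3, -233.8]), 10.3) [ 489.3 -239.1  127.2]
135 56 (array([ 494.8, -234.5]), 11.3) [ 488.4 -240.5  134.8]
143 62 (array([ 495.2, -234.1]), 13.8) [ 486.9 -241.7  143.3]
151 70 (array([ 494.1, -234.5]), 14.9) [ 485.9 -242.6  151.2]
159 21 (array([ 493.8, -234.8]), 16.0) [ 485.6 -244.8  156.5]
```

View pics/g3.png

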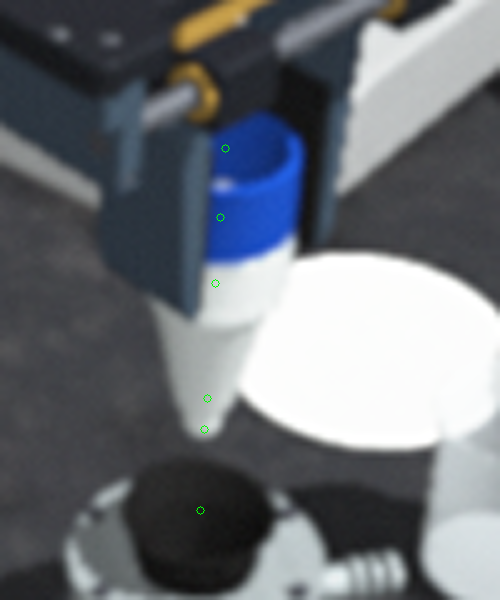

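The funnel is upright with its axis at about (495,-234.5), within about 1 mm of the cone. I'll lower it.

Emit:
step_arm(
  rows=[
    [[0.002, 0, -0.04], [0, 0, 0], 1],
    [[0.002, 0, -0.1], [0, 0, 0], 1],
    [[0.002, 0, -0.15], [0, 0, 0], 1],
    [[0.002, 0, -0.19], [0, 0, 0], 1],
    [[0.002, 0, -0.22], [0, 0, 0], 1],
  ],
)

```text
time: 5.88
position: [497.0, -234.7, 124.2]
ee_rot: [-0.0, 0.707, 0.707, -0.0]
ft_force: [0.1, -0.0, -0.9]
grip_width: 44.3
gripper_force: 20.0
```

Emit:
step_arm(
  rows=[
    [[0, 0, -0.01], [0, 0, 0], 1],
    [[0, 0, -0.02], [0, 0, 0], 1],
    [[0, 0, -0.03], [0, 0, 0], 1],
    [[0, 0, -0.04], [0, 0, 0], 1],
    [[0, 0, -0.05], [0, 0, 0], 1],
  ],
)

```text
time: 6.5
position: [497.0, -234.8, 109.8]
ee_rot: [0.0, 0.707, 0.707, 0.0]
ft_force: [-0.4, 0.4, -0.1]
grip_width: 44.0
gripper_force: 20.0
```

Emit:
step_arm(
  rows=[
    [[0, 0, -0.004], [0, 0, 0], 1],
    [[0, 0, -0.008], [0, 0, 0], 1],
    [[0, 0, -0.012], [0, 0, 0], 1],
    [[0, 0, -0.016], [0, 0, 0], 1],
    [[0, 0, -0.016], [0, 0, 0], 1],
  ],
)

```text
time: 7.12
position: [497.1, -235.0, 105.3]
ee_rot: [0.0, 0.707, 0.707, -0.0]
ft_force: [-1.8, -1.4, 4.0]
grip_width: 43.9
gripper_force: 20.0
```

Emit:
step_arm(
  rows=[
    [[0, 0, -0.002], [0, 0, 0], 1],
    [[0, 0, -0.004], [0, 0, 0], 1],
    [[0, 0, -0.004], [0, 0, 0], 1],
    [[0, 0, -0.004], [0, 0, 0], 1],
    [[0, 0, -0.004], [0, 0, 0], 1],
  ],
)

```text
time: 7.75
position: [497.2, -235.1, 104.7]
ee_rot: [0.001, 0.707, 0.707, -0.0]
ft_force: [-4.4, -2.2, 16.5]
grip_width: 44.1
gripper_force: 20.0
```

Emit:
step_arm(
  rows=[
    [[-0.002, 0, 0.002], [0, 0, 0], 1],
    [[-0.002, 0, 0.002], [0, 0, 0], 0],
    [[-0.002, 0, 0.002], [0, 0, 0], 0],
    [[-0.002, 0, 0.002], [0, 0, 0], 0],
    [[-0.002, 0, 0.002], [0, 0, 0], 0],
  ],
)

```text
time: 8.38
position: [496.3, -234.6, 104.4]
ee_rot: [-0.0, 0.707, 0.707, -0.0]
ft_force: [-0.1, -0.5, -0.1]
grip_width: 81.6
gripper_force: 0.0
```

Emit:
step_arm(
  rows=[
    [[0, 0, 0], [0, 0, 0], 0],
    [[0, 0, 0.05], [0, 0, 0], 0],
    [[0, 0, 0.15], [0, 0, 0], 0],
    [[0, 0, 0.28], [0, 0, 0], 0],
    [[0, 0, 0.4], [0, 0, 0], 0],
  ],
)

```text
time: 9.0
position: [496.4, -234.7, 226.9]
ee_rot: [0.0, 0.707, 0.707, 0.0]
ft_force: [0.6, 0.3, 0.0]
grip_width: 90.9
gripper_force: 0.0
```

Run:
```python
from rig import env
from h import *
s=env.get_state();print(s['time'],s['position'],s['ft_force'],s['grip_width'])
f=env.grab_frame('scene');cv2.imwrite('pics/g4.png',cv2.resize(f['img'][130:370,160:480,::-1],(800,600)))
W=cloud(f);b=masks(f)['blue'];P=W[b];q=P[np.hypot(P[:,0]-496,P[:,1]+235)<40]
print('z',np.percentile(q[:,2],[2,50,98]).round(1),circ(q[:,:2]))
for lo,hi in((101,109),(109,117),(117,124)):
    w=q[(q[:,2]>lo)&(q[:,2]<hi)];print(circ(w[:,:2]))
```

```text
9.0 [ 496.38039304 -234.6923864   226.89365802] [0.64677553 0.33351696 0.00385628] 90.91283809436096
z [100.6 113.  124.5] (array([ 495.8, -235.2]), 20.3)
(array([ 495.8, -235.3]), 20.4)
(array([ 495.8, -235.4]), 20.3)
(array([ 495.7, -235. ]), 20.3)
```

View pics/g4.png

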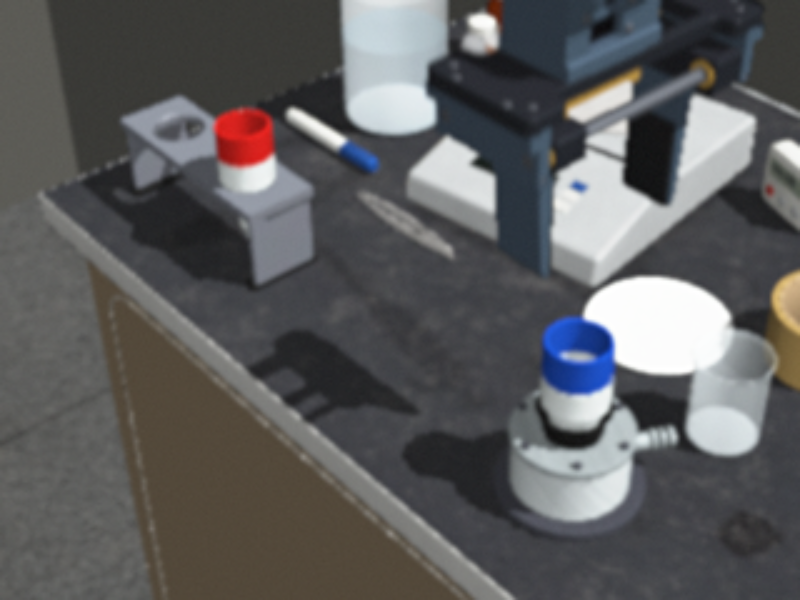

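The blue funnel (578,370 in the crop) stands upright in the cone. Its rim is at z≈125, so the cup's middle is about 30 mm above the mouth. The red funnel is untouched and the gripper is clear, so I'm handing in.

```bash
python3 -c "
from rig import env
print(env.close_job())"
```

```text
the job is handed in; nothing more can be done
None
```

The blue-rimmed funnel stands upright by itself, fully home in the rubber cone, with its cup's middle measured at about 30 mm above the mouth; the red one stayed in the rack, and the job is handed in at about 9 s on the robot's clock (the hand-in returned no verdict).

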